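# Swap the run-down tablet on the microscope bench's tablet stand

### The job

The tablet in the blue case on the stand has run flat: stand it upright in the empty bay of the white charging dock, fully home. Then take the charged tablet in the orange case out of the dock and lean it on the stand in its place, screen outwards, in the middle, with its lower edge down on the ledge and its back resting flat on the backrest. Set both tablets down gently, never letting one drop or flop, and leave the grey tablet, the vial tray and the wash bottle where they are.

Things in the scene. Friction and masses are not known exactly. Their poses are not given: they have to be found in the camera images.
- blue_tablet: Run-down tablet in a blue case, screen dark, at first leaning on the stand. Rigid slab 200 mm wide (y), 130 high (z), 12 thick (x), about 0.4 kg. Origin: middle of its lower long edge, mid thickness; z runs up the slab to the top edge, x out of the screen, y along the long edges. Pinch it across its thickness at mid top edge; on the stand the top 50 mm stand clear of the backrest.
- orange_tablet: Charged tablet in an orange case, at first upright in a bay of the dock, screen to the dock's +x. Same build as the blue one: slab 200 mm wide (y), 130 high (z), 12 thick (x), about 0.4 kg; origin middle of the lower long edge, z up to the top edge, x out of the screen.
- orange_tablet_screen (a point): Middle of the orange tablet's screen: 6 mm out along its x and 65 mm up along its z from its origin.
- grey_tablet: Bystander: tablet in a grey case, still charging, upright in another bay of the dock. Same build as the blue one: slab 200 mm wide (y), 130 high (z), 12 thick (x), about 0.4 kg; origin middle of the lower long edge, z up to the top edge, x out of the screen.
- stand: Metal tablet stand, fixed to the bench: base plate 160 x 160 x 8 mm, its middle 10 mm behind (-x of) the origin. Origin on the bench, z up, x horizontal to the side the screen faces: towards the worker's chair, roughly away from the robot. It carries the cradle, whose origin is 20 mm along x and 30 mm above this one.
- cradle: Cradle of the stand: flat backrest with a ledge at its foot, leaning 30 deg back to the robot. Origin where their faces meet, mid width; z up the backrest, x squarely out of it, y along the ledge. Backrest 150 mm wide, 80 up z. Ledge 20 mm deep to two hooks 4 thick, 10 high. A tablet at home has its axes parallel to these, same senses, and its origin at x = 6 mm, y = z = 0.
- dock: White charging dock, fixed to the bench, 196 (x) x 236 (y) x 63 mm high. Origin on the bench under its middle, z up. Three bays, slots along y 18 mm wide (x), 216 long, at x = -55, 0, +55 mm; floors 18 mm, mouths 63 mm above the bench, edges rounded 6 mm. Docked tablets stand with screens to +x, tops 148 mm above the bench, 43 mm between neighbours. x points roughly away from the robot.
- free_bay: The empty bay of the dock: a flat brass contact strip on its floor. Origin in the middle of the bay floor, 18 mm above the bench; axes as the dock's. A docked tablet's origin comes here; either way round will do.
- vial_tray: Bystander: green tray of white-capped vials, 198 mm (y) x 74 mm (x), 100 mm high, loose, origin under its middle.
- wash_bottle: Bystander: wash bottle with red cap and bent spout, 68 mm across, 190 mm tall, loose, origin under its middle.
Things that resemble listed ones, but are neither listed nor needed, are in the scene too. What is shaped like the blue_tablet but purple is not meant.

How it is judged:
On the way:
1. the blue tablet stands fully home in the empty bay, let go of and at rest (x of blue_tablet in the frame of free_bay between -0.006 and 0.006 m and y of blue_tablet in the frame of free_bay between -0.015 and 0.015 m and z of blue_tablet in the frame of free_bay between -0.004 and 0.005 m and angle between blue_tablet's own z axis and vertical below 0.17 rad and contact force between the fingers and blue_tablet below 0.2 N and linear speed of blue_tablet below 0.02 m/s and angular speed of blue_tablet below 0.1 rad/s), for 0.2 s.
At the end, for the whole second after the job is handed in: Blue in the once empty bay: within 5 mm of its floor, 6 mm across, 15 mm along, 10 deg of upright. Orange on the stand, screen out: within 5 mm of the ledge, 6 mm of the backrest, 20 mm of the middle, 5 deg of parallel to backrest and ledge. Both let go and at rest (all of step 1 and x of orange_tablet in the frame of cradle between 0 and 0.012 m and y of orange_tablet in the frame of cradle between -0.02 and 0.02 m and z of orange_tablet in the frame of cradle between -0.004 and 0.005 m and x of orange_tablet_screen in the frame of cradle between 0.006 and 0.018 m and angle between the z axis of orange_tablet and the z axis of cradle, either way round below 0.09 rad and angle between the y axis of orange_tablet and the y axis of cradle, either way round below 0.09 rad and linear speed of orange_tablet below 0.02 m/s and angular speed of orange_tablet below 0.1 rad/s and contact force between the fingers and orange_tablet below 0.2 N); the robot touches nothing.
It fails at once if the blue tablet is dropped or let flop over: moving faster than 0.4 m/s, or turning faster than 4 rad/s, while the fingers do not touch it (contact force between the fingers and blue_tablet below 0.05 N and (linear speed of blue_tablet above 0.4 m/s or angular speed of blue_tablet above 4 rad/s)).
It fails at once if the orange tablet is dropped or let flop over: moving faster than 0.4 m/s, or turning faster than 4 rad/s, while the fingers do not touch it (contact force between the fingers and orange_tablet below 0.05 N and (linear speed of orange_tablet above 0.4 m/s or angular speed of orange_tablet above 4 rad/s)).
It fails at once if the grey tablet is moved more than 20 mm or tipped (distance of grey_tablet from where it was at the start of the episode above 0.02 m or angle between grey_tablet's own z axis and vertical above 0.3 rad).
It fails at once if the vial tray is moved more than 20 mm or tipped (distance of vial_tray from where it was at the start of the episode above 0.02 m or angle between vial_tray's own z axis and vertical above 0.3 rad).
It fails at once if the wash bottle is moved more than 20 mm or tipped (distance of wash_bottle from where it was at the start of the episode above 0.02 m or angle between wash_bottle's own z axis and vertical above 0.3 rad).
It also fails if it takes over 58 s, if anything falls off the work surface, if the arm or the gripper's body presses on something with over 40 N, if the wrist force passes 120 N, or if a joint passes its speed limit or range.

### The arm

A 6-joint arm with a two-finger parallel gripper is mounted at the origin on the work surface. World frame = base frame: x ahead of the robot, y to its left, z up, the work surface at z = 0. Lengths are in m, angles in rad, forces in N, time in s.
With the tool pointing down it reaches from about 0.275 to 0.75 m from the base axis. Payload 10.2 kg.
Tool frame: the origin (TCP) lies between the finger pads; the fingertips stand 22 mm ahead of it and the grasp point (between the pads) lies 3 mm ahead of it; z points along the fingers, y is the line along which they close (so a half turn about z gives the same grasp; the last joint's range is limited). The gripper opens to 85 mm and grips with 20 to 120 N. Pads are 22 mm wide; open, the fingers measure 114 mm over their backs; the gripper's body (76 mm by 85 mm) begins 54 mm behind the grasp point. The pads swing forward as they close: fully open they stand 13 mm farther back than shut.
Start: joints at [0.969, 0.313, 1.498, -0, 1.331, -0.223], TCP at [0.194, 0.488, 0.253] pointing down, gripper open.
Joint ranges: [-2.94, 2.94], [-0.97, 2.17], [0.19, 2.56], [-1.23, 4.37], [0.02, 3.11], [-2.88, 2.88]. Speed limits (rad/s): [2.39, 2.39, 3.01, 3.14, 3.14, 3.14].

### API

Orientations are given as a unit quaternion [w, x, y, z].
In Python, from plant import bot, get_image gives the robot as it stands. The module is installed in compiled form; this text tells all that it offers.
- The arm moves only by the tool carry_out, never from a script. Its argument "rows" is one flat list of numbers, 7 for each row, row after row: the shift along the world's x, y, z as a fraction of full scale, then the turn, a rotation vector about the world's x, y, z as a fraction of full scale, then the closure, from 0 (fully open) to 1 (shut). A call has 1 to 20 rows; each row shifts and turns the commanded pose from where the row before left it; what a row does not reach is not made up. Full scale, the value 1, is 20 mm for a shift and 6 degrees for a turn. A row lasts 1/12 s, in which the tool goes at most 41.7 mm and 7.16 degrees, less where a joint would pass 70% of its speed; a pose out of reach is approached as far as the arm can. A call with a number of a shift or a turn outside -1 to 1 is refused whole. A call with a gripper value outside its range is refused whole. The fingers move at their own pace and stop on an object; "newtons" is the grip in N (left out, the last holds). Time passes only in rows, so rows that do not move let the fingers close. It gives the time, the measured TCP pose, the force, the opening and the grip force at its end, in the units of the state.
- bot.state(): the state, without advancing time (a new reading comes with each control period).
- get_image(name): name is "scene" or "top" or "wrist"; returns a dict with "image" (400x640x3 uint8, red, green, blue), "range_z" (400x640 float32, m along the optical axis (not along the pixel's ray), 0 where there is no reading), "mtx" (3x3 intrinsics, pixels), "k1" (the pictures are not rectified: a ray, as slopes to the right and down, at radius r is drawn at 1 + k1 r^2 times it, then the intrinsics apply), "camera_from_world" (4x4, takes a point from world to camera coordinates). Camera axes: x right, y down, z forward; pixel columns grow to the right and rows downward; lengths in m; the calibration is good to about 2 mm. A picture is of the moment at which its call begins.
- bot.close_job(): hands the job in; it is judged then, once.
The state is a dict: "clock": time; "joint_pos": joint angles; "joint_velocities": joint speeds; "tau": joint torques, N m; "ee_pos": TCP position; "tool_rot": TCP orientation; "force": force on the tool from outside, world axes, zero at the start; "wrist_torque": the same for the moment, N m; "grip_width": finger opening in m; "gripper_force": force on a finger pad.
Only numpy, scipy, OpenCV 4.12 (cv2) and the standard library are available. Lean on these libraries where they do the work, as an engineer would, in place of code of your own. Each camera call takes 0.05 s, during which the arm holds its last target. There are 200 camera calls.

## Working session

There is one attempt and no reset: what is moved stays moved. The work goes in short steps, Python scripts to look and compute and a tool call to move; the robot and the scene stay as the last step left them, time stands still between calls to the robot, and variables do not carry over. Pictures are saved under pics/ and viewed, at most 10 in all, crops included, and the job is handed in when it is done.

Besides the shell and the picture viewer there is one more tool, called after "Request:" by a JSON object that holds its "api" and its "payload". carry_out: Moves the arm, as the interface text tells. Its arguments: {"type":"object","properties":{"rows":{"type":"array"},"newtons":{"type":"number"}},"required":["rows"]}

```bash
mkdir -p pics; cat > h.py <<'E'
import numpy as np, cv2
from plant import bot, get_image
def grab(n,save=None):
    d=get_image(n)
    if save: cv2.imwrite(f'pics/{save}.png',d['image'][:,:,::-1])
    return d
def cloud(d):
    K=d['mtx'];z=d['range_z'];h,w=z.shape
    u,v=np.meshgrid(np.arange(w,dtype=float),np.arange(h,dtype=float))
    a=np.stack([u,v],-1).reshape(-1,1,2)
    p=cv2.undistortPoints(a,K,np.array([d['k1'],0,0,0.])).reshape(h,w,2)
    c=np.dstack([p*z[...,None],z])
    T=np.linalg.inv(d['camera_from_world'])
    P=c@T[:3,:3].T+T[:3,3]
    P[z<=0]=np.nan
    return P
E
python3 - <<'E'
from h import *
ims={n:grab(n,n+'0') for n in('scene','top')}
np.set_printoptions(precision=4,suppress=True)
for n,d in ims.items(): print(n,d['mtx'][0,0],d['k1'],np.linalg.inv(d['camera_from_world'])); np.savez(n+'0.npz',**d)
print(bot.state())
E
```

```text
scene 517.8023736389245 -0.021539598320044148 [[ 0.3833  0.4869 -0.7849  1.5322]
 [ 0.9236 -0.2086  0.3217 -0.4675]
 [-0.0071 -0.8482 -0.5296  0.7534]
 [ 0.      0.      0.      1.    ]]
top 368.9437980558099 0.003835356760791047 [[ 0.0215 -0.9918  0.126   0.4371]
 [-0.9992 -0.0171  0.0355 -0.0979]
 [-0.033  -0.1266 -0.9914  0.8751]
 [ 0.      0.      0.      1.    ]]
{'clock': 0.1, 'joint_pos': array([ 0.9686,  0.3134,  1.4983, -0.    ,  1.331 , -0.2234]), 'joint_velocities': array([ 0.0001, -0.0009, -0.0012,  0.0005,  0.0006,  0.0003]), 'tau': array([  0.0042, -41.2899, -26.014 ,  -0.    ,   0.003 ,   0.0001]), 'ee_pos': array([0.1941, 0.4876, 0.2528]), 'tool_rot': array([-0.0002,  0.1883,  0.9821, -0.0005]), 'force': array([-0.5183, -0.0787, -0.3006]), 'wrist_torque': array([ 0.0144, -0.0364, -0.0002]), 'gripper_force': 0.0, 'grip_width': 0.0851357530158601}
```

View pics/scene0.png

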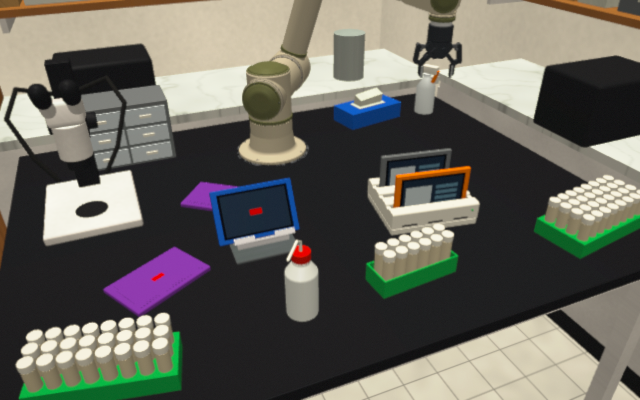

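View pics/top0.png

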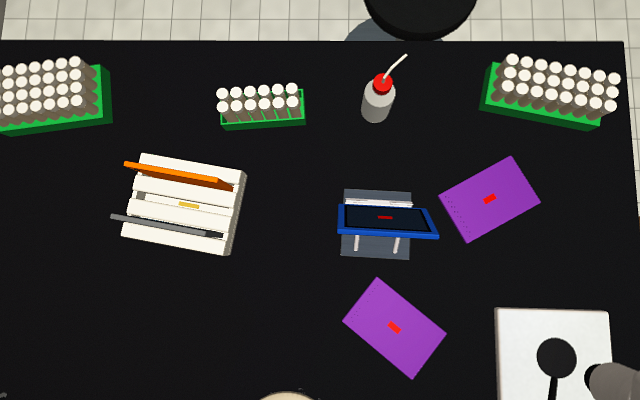

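The scene view shows the blue tablet on the stand at (255,212). The top view shows it at (388,220), the dock at (183,205) with orange at (178,175) and grey at (158,223), and the empty middle bay with its brass strip at (189,205). Look-alikes for the blue tablet are purple (490,200) and purple (394,327) in the top view, plus the blue box at (367,110) in the scene view. I choose the tablet leaning on the stand.

```bash
python3 - <<'E'
from h import *
np.set_printoptions(precision=4,suppress=True)
L={n:dict(np.load(n+'0.npz')) for n in('top','scene')}
def fit(P):
    c=P.mean(0);u,s,v=np.linalg.svd(P-c,full_matrices=False);return c,v,s/np.sqrt(len(P))
for n,d in L.items():
    P=cloud(d);hsv=cv2.cvtColor(d['image'],cv2.COLOR_RGB2HSV);H,S,V=cv2.split(hsv)
    print(n,'bench z',np.nanmedian(P[...,2][(V<40)]))
    def sel(box,m):
        q=np.zeros_like(m);x0,y0,x1,y1=box;q[y0:y1,x0:x1]=m[y0:y1,x0:x1];return q&np.isfinite(P[...,0])
    bx={'top':(325,180,445,265),'scene':(205,175,302,245)}[n]
    bl=sel(bx,(H>100)&(H<125)&(S>120)&(V>60))
    # filled contour of blue = whole tablet
    cs,_=cv2.findContours(bl.astype(np.uint8),0,2);c=max(cs,key=cv2.contourArea);f=cv2.fillPoly(np.zeros(bl.shape,np.uint8),[c],1)
    f=cv2.erode(f,np.ones((3,3)))>0
    Q=P[f&np.isfinite(P[...,0])]
    cc,v,s=fit(Q)
    for _ in range(4):
        r=abs((Q-cc)@v[2]);k=r<.003;cc,v,s=fit(Q[k])
    nn=v[2]*np.sign(v[2][2]); up=np.array([0,0,1.])-nn*nn[2];up/=np.linalg.norm(up);y=np.cross(up,nn)
    a=(Q[k]-cc)@y;b=(Q[k]-cc)@up
    print('blue',cc,'n',nn,'tilt',np.degrees(np.arccos(up[2])),'y',y,'yr',np.percentile(a,[0.3,99.7]),'zr',np.percentile(b,[.3,99.7]),s,k.mean())
    ym=np.percentile(a,[.3,99.7]).mean();zt=np.percentile(b,99.7)
    print(' topmid (screen face)',cc+y*ym+up*zt,' origin est',cc+y*ym+up*(zt-.13)-nn*.006)
    om=sel((100,130,250,260) if n=='top' else (385,155,480,215),(H<16)&(S>200)&(V>120))
    Q=P[om]; t=Q[Q[:,2]>.141]; print('orange top z',np.percentile(t[:,2],[5,50,95]),len(t)); 
    rect=cv2.minAreaRect((t[:,:2]*1000).astype(np.float32)); print(rect)
    db=(100,130,250,260) if n=='top' else (362,140,482,235)
    w=sel(db,(S<60)&(V>150)); Q=P[w]; Q=Q[(abs(Q[:,2]-.063)<.004)]
    print('dock', cv2.minAreaRect((Q[:,:2]*1000).astype(np.float32)),np.median(Q[:,2]),len(Q))
    g=sel(db,(S<90)&(V<190)&(V>50)); Q=P[g]; Q=Q[(Q[:,2]>.141)&(Q[:,2]<.155)]
    if len(Q)>4: print('grey', cv2.minAreaRect((Q[:,:2]*1000).astype(np.float32)),len(Q))
    br=sel(db,(H>18)&(H<32)&(S>90)&(V>120));Q=P[br]
    if len(Q)>4:print('brass',np.median(Q,0),cv2.minAreaRect((Q[:,:2]*1000).astype(np.float32)),len(Q))
    if n=='top':
        for nm,box,m in(('tray',(215,80,310,135),(H>45)&(H<75)&(S>100)|((V>120)&(S<60))),('bottle',(355,50,410,125),V>90)):
            Q=P[sel(box,m)];Q=Q[Q[:,2]>.03];print(nm,Q.min(0),Q.max(0))
E
python3 -c "
import cv2
a=cv2.imread('pics/top0.png')[140:275,100:460];cv2.imwrite('pics/c0.png',cv2.resize(a,None,fx=2.2,fy=2.2,interpolation=2))"
```

```text
top bench z 0.00021905377833159045
blue [ 0.4947 -0.2027  0.1043] n [ 0.8611 -0.0332  0.5074] tilt 30.489031389903456 y [0.0385 0.9993 0.    ] yr [-0.0965  0.0968] zr [-0.0679  0.0533] [0.0562 0.0357 0.0008] 0.911886014248219
 topmid (screen face) [ 0.4677 -0.2015  0.1502]  origin est [ 0.5285 -0.2039  0.0352]
orange top z [0.1446 0.1474 0.1499] 184
((582.12060546875, 238.3720703125), (200.1894073486328, 11.68360424041748), 80.55695343017578)
dock ((528.126220703125, 248.22357177734375), (237.4532012939453, 194.88662719726562), 80.55924224853516) 0.06304723458232342 5951
grey ((473.68292236328125, 256.2618408203125), (199.36988830566406, 11.662117004394531), 80.56563568115234) 562
brass [0.5277 0.2472 0.0192] ((528.32080078125, 248.1549072265625), (48.8375358581543, 9.680269241333008), 80.65834045410156) 85
tray [ 0.7159 -0.0226  0.03  ] [0.8053 0.1766 0.1048]
bottle [ 0.7377 -0.234   0.0304] [ 0.8189 -0.1566  0.1949]
scene bench z 0.0009885091657305667
blue [ 0.4908 -0.2295  0.1053] n [ 0.2899 -0.0294  0.9566] tilt 73.06018171914855 y [0.1008 0.9949 0.    ] yr [-0.0714  0.124 ] zr [-0.0131  0.0188] [0.0897 0.0036 0.0016] 0.04299583911234397
 topmid (screen face) [ 0.4756 -0.2016  0.1108]  origin est [ 0.5976 -0.2139  0.0672]
orange top z [0.1417 0.1458 0.1492] 249
((583.5200805664062, 237.9290008544922), (199.38772583007812, 19.0971736907959), 81.84575653076172)
dock ((529.8572998046875, 247.52481079101562), (238.60052490234375, 198.6560821533203), 80.5675277709961) 0.06263246901186303 1029
grey ((476.46160888671875, 255.89930725097656), (200.01637268066406, 18.327939987182617), 80.7513427734375) 283
```

View pics/c0.png

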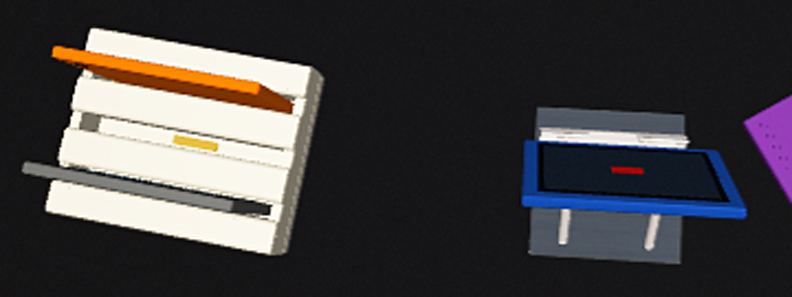

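The crop confirms the choice: the blue tablet with a red flat-battery mark is on the stand, and the middle bay with the brass strip (crop (195,143)) is free. Its look-alikes are purple and lie flat. Moving.

Request:
{"api": "carry_out", "payload": {"rows": [0.305,-0.954,0,0,0,-0.588,0,0.305,-0.954,0,0,0,-0.588,0,0.305,-0.954,0,0,0,-0.588,0,0.305,-0.954,0,0,0,-0.588,0,0.305,-0.954,0,0,0,-0.588,0,0.305,-0.954,0,0,0,-0.588,0,0.305,-0.954,0,0,0,-0.588,0,0.305,-0.954,0,0,0,-0.588,0,0.305,-0.954,0,0,0,-0.588,0,0.305,-0.954,0,0,0,-0.588,0,0.305,-0.954,0,0,0,-0.588,0,0.305,-0.954,0,0,0,-0.588,0,0.305,-0.954,0,0,0,-0.588,0,0.305,-0.954,0,0,0,-0.588,0,0.305,-0.954,0,0,0,-0.588,0,0.305,-0.954,0,0,0,-0.588,0,0.305,-0.954,0,0,0,-0.588,0,0.305,-0.954,0,0,0,-0.588,0,0.305,-0.954,0,0,0,-0.588,0,0.305,-0.954,0,0,0,-0.588,0], "newtons": 40}}

```text
clock: 1.77
ee_pos: [0.3162, 0.1052, 0.2532]
tool_rot: [-0.0, 0.722, 0.692, -0.0]
force: [-0.0, 0.0, -0.2]
grip_width: 0.0857
gripper_force: 0.0
```

Request:
{"api": "carry_out", "payload": {"rows": [0.305,-0.954,0,0,0,0,0.5,0.305,-0.954,0,0,0,0,0.5,0.305,-0.954,0,0,0,0,0.5,0.305,-0.954,0,0,0,0,0.5,0.305,-0.954,0,0,0,0,0.5,0.305,-0.954,0,0,0,0,0.5,0.305,-0.954,0,0,0,0,0.5,0.305,-0.954,0,0,0,0,0.5,0.305,-0.954,0,0,-0.5,0,0.5,0.305,-0.954,0,0,-0.5,0,0.5,0.305,-0.954,0,-0.02,-0.5,0,0.5,0.305,-0.954,0,-0.02,-0.5,0,0.5,0.305,-0.954,0,-0.02,-0.5,0,0.5,0.305,-0.954,0,-0.02,-0.5,0,0.5,0.305,-0.954,0,-0.02,-0.5,0,0.5,0.305,-0.954,0,-0.02,-0.5,0,0.5,0,0,0,-0.02,-0.5,0,0.5,0,0,0,-0.02,-0.5,0,0.5,0,0,0,0,0,0,0.5,0,0,0,0,0,0,0.5]}}

```text
clock: 3.43
ee_pos: [0.4134, -0.1992, 0.2531]
tool_rot: [0.185, 0.697, 0.669, 0.18]
force: [0.6, -0.5, 0.2]
grip_width: 0.0426
gripper_force: 0.0
```

```bash
cat >> h.py <<'E'
from scipy.spatial.transform import Rotation as Ro
def toolR(psi,tilt):   # closing line at yaw psi (deg), tool leaning back by tilt (deg)
    p=np.radians(psi);t=np.radians(tilt)
    n=np.array([np.cos(t)*np.cos(p),np.cos(t)*np.sin(p),np.sin(t)])
    z=np.array([np.sin(t)*np.cos(p),np.sin(t)*np.sin(p),-np.cos(t)])
    return np.column_stack([np.cross(n,z),n,z])
def need(pos,psi,tilt):
    s=bot.state();w,x,y,z=s['tool_rot'];R=Ro.from_quat([x,y,z,w])
    d=Ro.from_matrix(toolR(psi,tilt))*R.inv()
    print('t',s['clock'],'pos',s['ee_pos'].round(4),'w',round(s['grip_width'],4),'gf',round(s['gripper_force'],1),'F',s['force'].round(1))
    print('shift units',((np.array(pos)-s['ee_pos'])/.02).round(3),'turn units',(np.degrees(d.as_rotvec())/6).round(3),'q',s['joint_pos'].round(2))
E
python3 - <<'E'
from h import *
need([.471,-.2016,.131],-2.2,30)
d=grab('wrist','w1')
E
```

```text
t 3.4333 pos [ 0.4134 -0.1992  0.2531] w 0.0426 gf 0.0 F [ 0.6 -0.5  0.2]
shift units [ 2.881 -0.122 -6.106] turn units [-0.038 -0.012  0.001] q [-0.92 -0.04  1.99  0.51  0.91 -1.14]
```

View pics/w1.png

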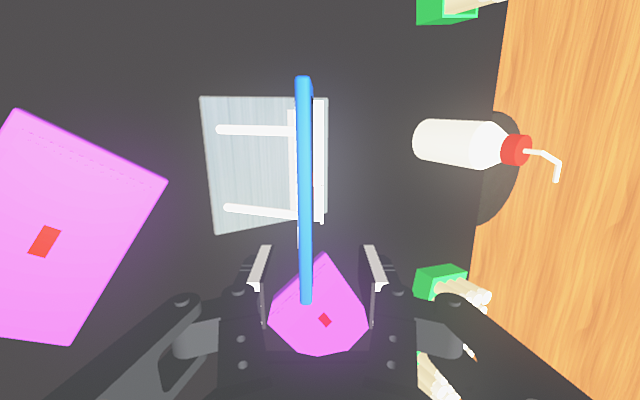

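The wrist view shows the blue top edge at (302..306, 77..303), in line with the fingers and just left of their middle.

Request:
{"api": "carry_out", "payload": {"rows": [-0.24,0.01,-0.14,-0.04,-0.01,0,0.5,-0.24,0.01,-0.14,0,0,0,0.5,0.373,-0.016,-0.647,0,0,0,0.5,0.373,-0.016,-0.647,0,0,0,0.5,0.373,-0.016,-0.647,0,0,0,0.5,0.373,-0.016,-0.647,0,0,0,0.5,0,0,0,0,0,0,0.5,0,0,0,0,0,0,0.5]}}

```text
clock: 4.15
ee_pos: [0.4337, -0.1996, 0.1956]
tool_rot: [0.186, 0.695, 0.67, 0.18]
force: [0.2, 0.4, 1.0]
grip_width: 0.0425
gripper_force: 0.0
```

```bash
python3 - <<'E'
from h import *
need([.471,-.2016,.131],-2.2,30)
np.set_printoptions(precision=4,suppress=True)
d=grab('wrist');P=cloud(d);H,S,V=cv2.split(cv2.cvtColor(d['image'],cv2.COLOR_RGB2HSV))
m=(H>90)&(H<125)&(S>120)&(V>60)&np.isfinite(P[...,0])
Q=P[m];s=bot.state();w,x,y,z=s['tool_rot'];R=Ro.from_quat([x,y,z,w]).as_matrix()
q=(Q-s['ee_pos'])@R
q=q[(abs(q[:,1])<.03)&(q[:,2]>0)&(q[:,2]<.12)]
print(len(q),'tool frame pct',np.percentile(q,[1,10,50,90,99],axis=0))
t=q[q[:,2]<q[:,2].min()+.01]
print('slope y/x',np.polyfit(t[:,0],t[:,1],1), 'z/x',np.polyfit(t[:,0],t[:,2],1), 'top',np.percentile(t,[1,50,99],axis=0))
E
```

```text
t 4.15 pos [ 0.4337 -0.1996  0.1956] w 0.0425 gf 0.0 F [0.2 0.4 1. ]
shift units [ 1.863 -0.102 -3.231] turn units [-0.004  0.002 -0.015] q [-0.87  0.08  2.04  0.58  0.74 -1.21]
4708 tool frame pct [[-0.0961 -0.0058  0.0572]
 [-0.0711 -0.0047  0.0579]
 [ 0.0141 -0.0007  0.0588]
 [ 0.0864  0.0044  0.06  ]
 [ 0.0972  0.0055  0.0619]]
slope y/x [-0.0002 -0.0004] z/x [0.001  0.0589] top [[-0.0961 -0.0058  0.0572]
 [ 0.0145 -0.0008  0.0588]
 [ 0.0972  0.0054  0.0616]]
```

Request:
{"api": "carry_out", "payload": {"rows": [0.31,-0.015,-0.538,0,0,0,0.5,0.31,-0.015,-0.538,0,0,0,0.5,0.31,-0.015,-0.538,0,0,0,0.5,0.31,-0.015,-0.538,0,0,0,0.5,0.31,-0.015,-0.538,0,0,0,0.5,0.31,-0.015,-0.538,0,0,0,0.5,0,0,0,0,0,0,0.5,0,0,0,0,0,0,0.8,0,0,0,0,0,0,0.8,0,0,0,0,0,0,1,0,0,0,0,0,0,1,0,0,0,0,0,0,1,0,0,0,0,0,0,1,0,0,0,0,0,0,1], "newtons": 40}}

```text
clock: 5.37
ee_pos: [0.4708, -0.202, 0.1323]
tool_rot: [0.188, 0.695, 0.67, 0.18]
force: [-7.4, -0.2, 5.1]
grip_width: 0.0116
gripper_force: 39.9
```

```bash
python3 - <<'E'
from h import *
need([.471,-.2016,.131],-2.2,30)
E
```

```text
t 5.3667 pos [ 0.4708 -0.202   0.1323] w 0.0116 gf 39.9 F [-7.4 -0.2  5.1]
shift units [ 0.01   0.022 -0.065] turn units [ 0.018  0.019 -0.007] q [-0.8   0.26  2.03  0.7   0.57 -1.31]
```

Request:
{"api": "carry_out", "payload": {"rows": [-0.1,0.004,0.2,0,0,0,1,-0.3,0.012,0.52,0,0,0,1,-0.3,0.012,0.52,0,0,0,1,-0.3,0.012,0.52,0,0,0,1,0,0,0.8,0,0,0,1,0,0,0.9,0,0,0,1,0,0,0.9,0,0,0,1,0,0,0.9,0,0,0,1,0,0,0.9,0,0,0,1,0,0,0.9,0,0,0,1,0,0,0.9,0,0,0,1,0,0.4,0.6,0,0,0,1,0.1,0.8,0,0.015,0.4,0,1,0.1,0.8,0,0.015,0.4,0,1,0.1,0.8,0,0.015,0.4,0,1,0.1,0.8,0,0.015,0.4,0,1,0.1,0.8,0,0.015,0.4,0,1,0.1,0.8,0,0.015,0.4,0,1,0.1,0.8,0,0.015,0.4,0,1,0.1,0.8,0,0.015,0.4,0,1], "newtons": 60}}

```text
clock: 7.03
ee_pos: [0.4665, -0.0642, 0.3028]
tool_rot: [0.068, 0.717, 0.69, 0.064]
force: [0.3, 0.2, -3.7]
grip_width: 0.0113
gripper_force: 59.1
```

```bash
python3 - <<'E'
from h import *
need([.529,.248,.30],-9.44,0)
E
```

```text
t 7.0333 pos [ 0.4665 -0.0642  0.3028] w 0.0113 gf 59.1 F [ 0.3  0.2 -3.7]
shift units [ 3.127 15.61  -0.141] turn units [ 0.194  1.775 -1.205] q [-0.42  0.06  1.68  0.07  1.22 -0.4 ]
```

Request:
{"api": "carry_out", "payload": {"rows": [0.174,0.867,0,0.011,0.1,-0.067,1,0.174,0.867,0,0.011,0.1,-0.067,1,0.174,0.867,0,0.011,0.1,-0.067,1,0.174,0.867,0,0.011,0.1,-0.067,1,0.174,0.867,0,0.011,0.1,-0.067,1,0.174,0.867,0,0.011,0.1,-0.067,1,0.174,0.867,0,0.011,0.1,-0.067,1,0.174,0.867,0,0.011,0.1,-0.067,1,0.174,0.867,0,0.011,0.1,-0.067,1,0.174,0.867,0,0.011,0.1,-0.067,1,0.174,0.867,0,0.011,0.1,-0.067,1,0.174,0.867,0,0.011,0.1,-0.067,1,0.174,0.867,0,0.011,0.1,-0.067,1,0.174,0.867,0,0.011,0.1,-0.067,1,0.174,0.867,0,0.011,0.1,-0.067,1,0.174,0.867,0,0.011,0.1,-0.067,1,0.174,0.867,0,0.011,0.1,-0.067,1,0.174,0.867,0,0.011,0.1,-0.067,1,0,0,0,0,0,0,1,0,0,0,0,0,0,1]}}

```text
clock: 8.7
ee_pos: [0.5295, 0.2472, 0.3023]
tool_rot: [-0.0, 0.763, 0.647, -0.0]
force: [-0.5, -0.8, -4.4]
grip_width: 0.0111
gripper_force: 59.2
```

```bash
python3 - <<'E'
from h import *
np.set_printoptions(precision=4,suppress=True)
need([.529,.248,.30],-9.44,0)
s=bot.state();w,x,y,z=s['tool_rot'];R=Ro.from_quat([x,y,z,w]).as_matrix()
for n in('wrist','scene','top'):
    d=grab(n,n+'2');np.savez(n+'2.npz',**d);P=cloud(d);H,S,V=cv2.split(cv2.cvtColor(d['image'],cv2.COLOR_RGB2HSV))
    ok=np.isfinite(P[...,0])
    b=P[(H>90)&(H<125)&(S>120)&(V>60)&ok];q=(b-s['ee_pos'])@R;q=q[(abs(q[:,1])<.04)&(abs(q[:,0])<.13)&(q[:,2]<.14)&(q[:,2]>-.04)]
    if len(q)>10: print(n,len(q),'blue in tool',np.percentile(q,[1,50,99],axis=0))
    w_=P[(S<60)&(V>130)&ok&(abs(P[...,2]-.063)<.004)&(abs(P[...,0]-.53)<.15)&(abs(P[...,1]-.25)<.16)]
    if len(w_)>20: print(n,'dock',cv2.minAreaRect((w_[:,:2]*1000).astype(np.float32)))
    for nm,m in(('orange',(H<16)&(S>200)&(V>120)),('grey',(S<90)&(V>40)&(V<200))):
        t=P[m&ok&(P[...,2]>.142)&(P[...,2]<.154)&(abs(P[...,0]-.53)<.09)&(abs(P[...,1]-.25)<.14)]
        if len(t)>20: print(n,nm,cv2.minAreaRect((t[:,:2]*1000).astype(np.float32)),np.median(t[:,2]))
E
```

```text
t 8.7 pos [0.5295 0.2472 0.3023] w 0.0111 gf 59.2 F [-0.5 -0.8 -4.4]
shift units [-0.024  0.042 -0.116] turn units [-0.001 -0.005 -0.011] q [0.24 0.42 1.22 0.   1.5  0.4 ]
wrist 9856 blue in tool [[-0.0245 -0.0052 -0.0168]
 [ 0.0519  0.0003 -0.0153]
 [ 0.0982  0.006  -0.0127]]
wrist dock ((527.3233642578125, 247.31732177734375), (236.2441864013672, 194.63851928710938), 80.5982666015625)
wrist orange ((581.8464965820312, 238.86434936523438), (197.37020874023438, 10.475019454956055), 80.60259246826172) 0.1475022848879686
wrist grey ((521.6087036132812, 248.67630004882812), (198.99835205078125, 110.05879974365234), 80.29741668701172) 0.1476181882108202
scene 1126 blue in tool [[-0.1006 -0.0041 -0.0182]
 [-0.0244  0.0054  0.0392]
 [ 0.0977  0.0116  0.1123]]
scene dock ((529.9085693359375, 247.79217529296875), (238.56948852539062, 197.8771209716797), 80.51455688476562)
scene orange ((586.9606323242188, 238.03384399414062), (197.54608154296875, 20.54176902770996), 79.1549072265625) 0.14645636130478856
scene grey ((474.728515625, 256.49102783203125), (199.4471893310547, 19.759632110595703), 82.17268371582031) 0.1468389504969544
top 912 blue in tool [[-0.1015 -0.0053 -0.0178]
 [-0.0605 -0.0009 -0.0145]
 [ 0.0129  0.0065  0.1031]]
top dock ((528.1535034179688, 248.07467651367188), (237.00799560546875, 195.1238250732422), 80.64665985107422)
top orange ((581.8630981445312, 237.7057647705078), (197.00926208496094, 11.589255332946777), 80.58114624023438) 0.14743147846052074
top grey ((473.90875244140625, 257.02459716796875), (199.98753356933594, 11.759202003479004), 80.55590057373047) 0.14790777371777608
```

View pics/scene2.png

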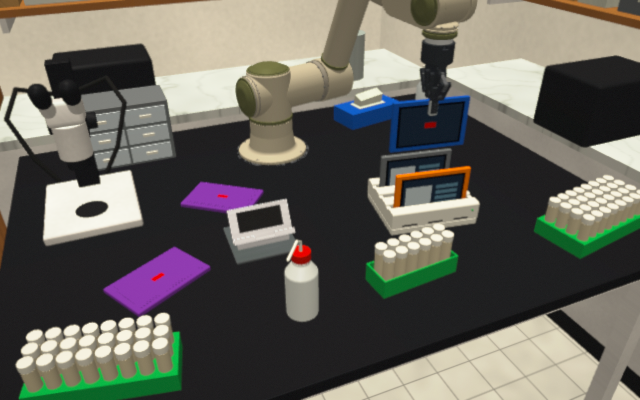

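View pics/top2.png

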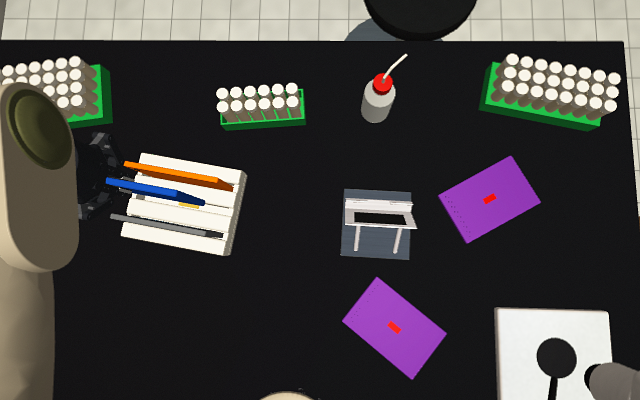

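The blue tablet hangs upright above the dock (top view (155,190), scene (430,122)), and the stand is now empty at (378,222) in the top view. Measured, it is within 1.5 mm of the bay's line, so I lower it in.

Request:
{"api": "carry_out", "payload": {"rows": [-0.075,0.025,-0.5,0,0,-0.011,1,0,0,-0.75,0,0,0,1,0,0,-0.75,0,0,0,1,0,0,-0.75,0,0,0,1,0,0,-0.75,0,0,0,1,0,0,-0.75,0,0,0,1,0,0,-0.7,0,0,0,1,0,0,-0.3,0,0,0,1,0,0,-0.3,0,0,0,1,0,0,-0.3,0,0,0,1,0,0,-0.3,0,0,0,1,0,0,0,0,0,0,1]}}

```text
clock: 9.85
ee_pos: [0.528, 0.2475, 0.1786]
tool_rot: [-0.001, 0.763, 0.646, -0.0]
force: [0.1, -0.1, -4.6]
grip_width: 0.0112
gripper_force: 59.0
```

```bash
python3 - <<'E'
from h import *
need([.528,.2477,.132],-9.44,0)
E
```

```text
t 9.85 pos [0.528  0.2475 0.1786] w 0.0112 gf 59.0 F [ 0.1 -0.1 -4.6]
shift units [-1.00e-03  1.10e-02 -2.33e+00] turn units [-0.006 -0.009  0.006] q [0.24 0.5  1.42 0.   1.22 0.4 ]
```

Request:
{"api": "carry_out", "payload": {"rows": [0,0,-0.2,0,0,0,1,0,0,-0.28,0,0,0,1,0,0,-0.28,0,0,0,1,0,0,-0.28,0,0,0,1,0,0,-0.28,0,0,0,1,0,0,-0.28,0,0,0,1,0,0,-0.28,0,0,0,1,0,0,-0.25,0,0,0,1,0,0,0,0,0,0,1]}}

```text
clock: 10.6
ee_pos: [0.5279, 0.2475, 0.1357]
tool_rot: [-0.001, 0.763, 0.646, -0.0]
force: [0.2, -0.8, -5.1]
grip_width: 0.0117
gripper_force: 59.0
```

Request:
{"api": "carry_out", "payload": {"rows": [0,0,-0.08,0,0,0,1,0,0,-0.06,0,0,0,1,0,0,-0.04,0,0,0,1,0,0,0,0,0,0,1]}}

```text
clock: 10.93
ee_pos: [0.5284, 0.2476, 0.1334]
tool_rot: [-0.0, 0.763, 0.646, 0.001]
force: [0.1, -0.2, -3.9]
grip_width: 0.0114
gripper_force: 59.1
```

Request:
{"api": "carry_out", "payload": {"rows": [0,0,-0.06,0,0,0,1,0,0,-0.06,0,0,0,1,0,0,0,0,0,0,1]}}

```text
clock: 11.18
ee_pos: [0.5287, 0.2478, 0.1325]
tool_rot: [0.0, 0.763, 0.646, 0.001]
force: [-2.0, 1.0, 6.3]
grip_width: 0.0115
gripper_force: 60.7
```

Request:
{"api": "carry_out", "payload": {"rows": [0,0,-0.05,0,0,0,1,0,0,-0.05,0,0,0,1,0,0,0,0,0,0,1]}}

```text
clock: 11.43
ee_pos: [0.5289, 0.2478, 0.1324]
tool_rot: [0.001, 0.763, 0.646, 0.002]
force: [-8.0, -2.4, 22.1]
grip_width: 0.0117
gripper_force: 62.7
```

Request:
{"api": "carry_out", "payload": {"rows": [0,0,0.07,0,0,0,1,0,0,0,0,0,0,1,0,0,0,0,0,0,0.78,0,0,0,0,0,0,0.7,0,0,0,0,0,0,0.6,0,0,0,0,0,0,0.6,0,0,0,0,0,0,0.6,0,0,0.3,0,0,0,0.6,0,0,0.5,0,0,0,0.6,0,0,0.7,0,0,0,0.6,0,0,0.9,0,0,0,0.6,0,0,0.9,0,0,0,0.6,0,0,0.9,0,0,0,0.6,0,0,0.4,0,0,0,0.6,0,0,0,0,0,0,0.6,0,0,0,0,0,0,0.6]}}

```text
clock: 12.77
ee_pos: [0.5282, 0.2476, 0.2223]
tool_rot: [-0.0, 0.763, 0.646, 0.0]
force: [-0.9, -0.9, -0.1]
grip_width: 0.0337
gripper_force: 0.0
```

```bash
python3 - <<'E'
from h import *
np.set_printoptions(precision=4,suppress=True)
need([.582,.2383,.24],-9.44,0)
for n in('wrist','top','scene'):
    d=grab(n,n+'3');P=cloud(d);H,S,V=cv2.split(cv2.cvtColor(d['image'],cv2.COLOR_RGB2HSV));ok=np.isfinite(P[...,0])
    for nm,m in(('orange',(H<16)&(S>200)&(V>120)),('blue',(H>90)&(H<125)&(S>120)&(V>60)),('grey',(S<90)&(V>40)&(V<200))):
        q=P[m&ok&(abs(P[...,0]-.53)<.09)&(abs(P[...,1]-.25)<.14)&(P[...,2]>.05)]; t=q[(q[:,2]>.142)&(q[:,2]<.154)]
        if len(t)>20: print(n,nm,cv2.minAreaRect((t[:,:2]*1000).astype(np.float32)),np.median(t[:,2]).round(4),'zmax',np.percentile(q[:,2],99).round(4))
# cradle: from the saved pictures of the empty stand
for n in('top','scene'):
    d=dict(np.load(n+'2.npz'));P=cloud(d)
    H,S,V=cv2.split(cv2.cvtColor(d['image'],cv2.COLOR_RGB2HSV))
    box=(abs(P[...,0]-.50)<.1)&(abs(P[...,1]+.20)<.12)
    bk=P[box&(P[...,2]>.05)&(P[...,2]<.12)]
    c=np.median(bk,0);k=np.ones(len(bk),bool);nn=np.array([.866,-.03,.5])
    for i in range(6):
        k=abs((bk-c)@nn)<(.008 if i<2 else .003);c=bk[k].mean(0);nn=np.linalg.svd(bk[k]-c,full_matrices=False)[2][2];nn*=np.sign(nn[2])
    yy=np.cross([0,0,1],nn);yy/=np.linalg.norm(yy);up=np.cross(nn,yy)
    a=(bk[k]-c)@yy;ze=(bk[k]-c)@up
    print(n,'backrest n',nn,'yaw',np.degrees(np.arctan2(nn[1],nn[0])),'lean',np.degrees(np.arcsin(nn[2])),'c',c,len(a),'yr',np.percentile(a,[.5,99.5]),'zr',np.percentile(ze,[.5,99.5]))
    o=c+yy*np.percentile(a,[.5,99.5]).mean()+up*(np.percentile(ze,99.5)-.08); print(' cradle origin est',o)
    b=P[box&(abs(P[...,2]-.008)<.003)&(V>45)]
    print(' base',cv2.minAreaRect((b[:,:2]*1000).astype(np.float32)),len(b))
E
```

```text
t 12.7667 pos [0.5282 0.2476 0.2223] w 0.0337 gf 0.0 F [-0.9 -0.9 -0.1]
shift units [ 2.688 -0.466  0.886] turn units [-0.009  0.005  0.005] q [0.24 0.46 1.36 0.   1.31 0.4 ]
wrist orange ((585.8949584960938, 263.3371887207031), (148.79685974121094, 10.711246490478516), 80.92926025390625) 0.1477 zmax 0.1492
wrist blue ((529.1326904296875, 247.29840087890625), (199.35833740234375, 11.489582061767578), 80.30287170410156) 0.1477 zmax 0.1493
wrist grey ((502.1581726074219, 266.5462646484375), (203.98788452148438, 105.59349822998047), 65.4610366821289) 0.1475 zmax 0.2883
top orange ((580.4512939453125, 228.03659057617188), (179.03089904785156, 11.914382934570312), 80.61521911621094) 0.1471 zmax 0.1499
top blue ((526.0494995117188, 228.57728576660156), (161.99632263183594, 12.013080596923828), 80.34735870361328) 0.1478 zmax 0.1508
top grey ((470.23748779296875, 234.62310791015625), (155.0631866455078, 11.834512710571289), 80.52129364013672) 0.1478 zmax 0.5211
scene orange ((582.9871215820312, 239.09068298339844), (199.5067596435547, 19.454381942749023), 80.64134216308594) 0.1461 zmax 0.149
[... 205 characters left out ...]
 18.403541564941406), 81.7396469116211) 0.1468 zmax 0.5182
top backrest n [ 0.8539 -0.0327  0.5194] yaw -2.195790199215889 lean 31.29294502362689 c [ 0.496  -0.1943  0.0783] 902 yr [-0.0736  0.0738] zr [-0.0326  0.0262]
 cradle origin est [ 0.5239 -0.1952  0.0324]
 base ((493.5167236328125, -194.36215209960938), (159.17665100097656, 159.142822265625), 87.82183837890625) 2450
scene backrest n [ 0.86   -0.0368  0.509 ] yaw -2.451203734502118 lean 30.59739278206761 c [ 0.4973 -0.1953  0.0745] 1107 yr [-0.073   0.0754] zr [-0.0286  0.0282]
 cradle origin est [ 0.5236 -0.1952  0.03  ]
 base ((496.32427978515625, -194.36880493164062), (159.9044952392578, 160.59344482421875), 87.50125885009766) 940
```

View pics/wrist3.png

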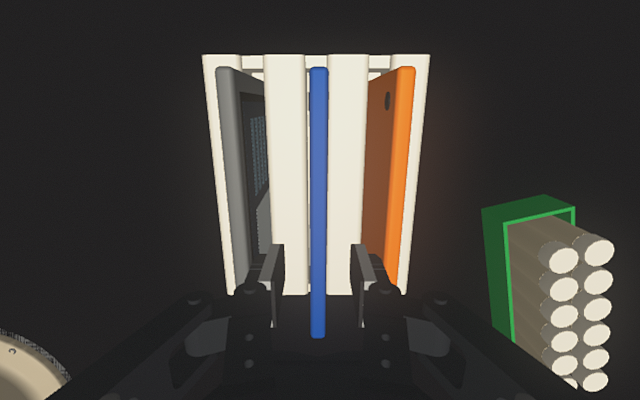

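Wrist view: blue sits upright in the middle bay, its edge at (318,70–335) parallel to grey at (245,180) and orange at (395,180). Its top is at 0.148 m, so it is fully home. Now the orange tablet.

Request:
{"api": "carry_out", "payload": {"rows": [0.45,-0.075,0,0,0,0,0.6,0.75,-0.125,0,0,0,0,0.6,0.75,-0.125,0,0,0,0,0.6,0.75,-0.125,0,0,0,0,0.6,0,0,-0.4,0,0,0,0.6,0,0,-0.6,0,0,0,0.6,0,0,-0.6,0,0,0,0.6,0,0,-0.6,0,0,0,0.6,0,0,-0.6,0,0,0,0.6,0,0,-0.6,0,0,0,0.6,0,0,-0.6,0,0,0,0.6,0,0,-0.46,0,0,0,0.6,0,0,0,0,0,0,0.6,0,0,0,0,0,0,0.6]}}

```text
clock: 14.08
ee_pos: [0.5822, 0.2387, 0.1328]
tool_rot: [-0.0, 0.763, 0.646, 0.0]
force: [1.0, 0.8, -0.3]
grip_width: 0.0344
gripper_force: 0.0
```

```bash
python3 - <<'E'
from h import *
np.set_printoptions(precision=4,suppress=True)
need([.5822,.2386,.133],-9.44,0)
s=bot.state();w,x,y,z=s['tool_rot'];R=Ro.from_quat([x,y,z,w]).as_matrix()
d=grab('wrist');P=cloud(d);H,S,V=cv2.split(cv2.cvtColor(d['image'],cv2.COLOR_RGB2HSV));ok=np.isfinite(P[...,0])
q=P[(H<16)&(S>150)&(V>120)&ok];q=(q-s['ee_pos'])@R;q=q[(abs(q[:,1])<.02)&(q[:,2]<.05)]
print(len(q),np.percentile(q,[1,50,99],axis=0))
E
```

```text
t 14.0833 pos [0.5822 0.2387 0.1328] w 0.0344 gf 0.0 F [ 1.   0.8 -0.3]
shift units [ 0.002 -0.003  0.01 ] turn units [-0.008 -0.004  0.005] q [0.2  0.65 1.31 0.   1.19 0.37]
9927 [[-0.0248 -0.006  -0.0163]
 [ 0.052  -0.0004 -0.0148]
 [ 0.0987  0.0052 -0.0121]]
```

Request:
{"api": "carry_out", "payload": {"rows": [0,0,0,0,0,0,0.8,0,0,0,0,0,0,1,0,0,0,0,0,0,1,0,0,0,0,0,0,1,0,0,0,0,0,0,1,0,0,0,0,0,0,1,0,0,0.2,0,0,0,1,0,0,0.4,0,0,0,1,0,0,0.5,0,0,0,1,0,0,0.5,0,0,0,1,0,0,0.7,0,0,0,1,0,0,0.9,0,0,0,1,0,0,0.9,0,0,0,1,0,0,0.9,0,0,0,1,0,0,0.9,0,0,0,1,0,0,0.9,0,0,0,1,0,0,0.9,0,0,0,1,0,0,0.6,0,0,0,1,0,0,0.2,0,0,0,1,0,0,0,0,0,0,1], "newtons": 60}}

```text
clock: 15.8
ee_pos: [0.5825, 0.2387, 0.3046]
tool_rot: [0.0, 0.763, 0.646, 0.001]
force: [-0.7, -0.1, -4.8]
grip_width: 0.0113
gripper_force: 58.7
```

```bash
python3 - <<'E'
from h import *
# home TCP: tablet top is 16.3 mm behind the TCP -> TCP 113.5 mm up the slab from the lower edge
o=np.array([.5236,-.1953,.030]);R=toolR(-2.2,30);n=R[:,1];up=-R[:,2]
home=o+.006*n+.1135*up;pre=home+.05*up+.010*n
print('home',home.round(4),'pre',pre.round(4),'n',n.round(3),'up',up.round(3));need(pre,-2.2,30)
E
```

```text
home [ 0.4721 -0.1933  0.1313] pre [ 0.4558 -0.1927  0.1796] n [ 0.865 -0.033  0.5  ] up [-0.5    0.019  0.866]
t 15.8 pos [0.5825 0.2387 0.3046] w 0.0113 gf 58.7 F [-0.7 -0.1 -4.8]
shift units [ -6.335 -21.569  -6.249] turn units [-0.523 -4.954  1.18 ] q [0.2  0.53 1.05 0.   1.56 0.37]
```

Request:
{"api": "carry_out", "payload": {"rows": [-0.264,-0.899,0,-0.022,-0.206,0.049,1,-0.264,-0.899,0,-0.022,-0.206,0.049,1,-0.264,-0.899,0,-0.022,-0.206,0.049,1,-0.264,-0.899,0,-0.022,-0.206,0.049,1,-0.264,-0.899,0,-0.022,-0.206,0.049,1,-0.264,-0.899,0,-0.022,-0.206,0.049,1,-0.264,-0.899,0,-0.022,-0.206,0.049,1,-0.264,-0.899,0,-0.022,-0.206,0.049,1,-0.264,-0.899,0,-0.022,-0.206,0.049,1,-0.264,-0.899,0,-0.022,-0.206,0.049,1,-0.264,-0.899,0,-0.022,-0.206,0.049,1,-0.264,-0.899,0,-0.022,-0.206,0.049,1,-0.264,-0.899,0,-0.022,-0.206,0.049,1,-0.264,-0.899,0,-0.022,-0.206,0.049,1,-0.264,-0.899,0,-0.022,-0.206,0.049,1,-0.264,-0.899,0,-0.022,-0.206,0.049,1,-0.264,-0.899,0,-0.022,-0.206,0.049,1,-0.264,-0.899,0,-0.022,-0.206,0.049,1,-0.264,-0.899,0,-0.022,-0.206,0.049,1,-0.264,-0.899,0,-0.022,-0.206,0.049,1]}}

```text
clock: 17.47
ee_pos: [0.4758, -0.1214, 0.3022]
tool_rot: [0.155, 0.711, 0.669, 0.149]
force: [0.4, 0.3, -4.6]
grip_width: 0.0111
gripper_force: 59.1
```

Request:
{"api": "carry_out", "payload": {"rows": [-0.264,-0.899,0,-0.022,-0.206,0.049,1,-0.264,-0.899,0,-0.022,-0.206,0.049,1,-0.264,-0.899,0,-0.022,-0.206,0.049,1,-0.264,-0.899,0,-0.022,-0.206,0.049,1,0,0,-0.4,0,0,0,1,0,0,-0.7,0,0,0,1,0,0,-0.7,0,0,0,1,0,0,-0.7,0,0,0,1,0,0,-0.7,0,0,0,1,0,0,-0.7,0,0,0,1,0,0,-0.7,0,0,0,1,0,0,-0.7,0,0,0,1,0,0,-0.5,0,0,0,1,0,0,-0.3,0,0,0,1,0,0,0,0,0,0,1,0,0,0,0,0,0,1]}}

```text
clock: 18.8
ee_pos: [0.4557, -0.1928, 0.1813]
tool_rot: [0.186, 0.696, 0.67, 0.178]
force: [0.8, 0.7, -3.7]
grip_width: 0.0111
gripper_force: 59.1
```

```bash
cat >> h.py <<'E'
def orange():
    "orange tablet in tool frame (wrist) and outer views, relative to the cradle frame"
    s=bot.state();w,x,y,z=s['tool_rot'];R=Ro.from_quat([x,y,z,w]).as_matrix()
    C=toolR(-2.2,30);C=np.column_stack([C[:,1],np.cross(-C[:,2],C[:,1]),-C[:,2]]);o=np.array([.5236,-.1953,.030])
    for n in('wrist','top','scene'):
        d=grab(n);P=cloud(d);H,S,V=cv2.split(cv2.cvtColor(d['image'],cv2.COLOR_RGB2HSV))
        m=(H<16)&(S>150)&(V>100)&np.isfinite(P[...,0])&(abs(P[...,0]-.5)<.15)&(abs(P[...,1]+.2)<.15)&(P[...,2]>.02)
        if m.sum()<30: continue
        q=(P[m]-o)@C
        print(n,m.sum(),'cradle frame pct\n',np.percentile(q,[1,50,99],axis=0).round(4))
        if n=='wrist': t=(P[m]-s['ee_pos'])@R;print(' tool frame\n',np.percentile(t,[1,50,99],axis=0).round(4))
        else:
            k=q[abs(q[:,2]-np.percentile(q[:,2],99))<.02]; A=np.c_[q,np.ones(len(q))]
            print(' face x = a*y+b*z+c',np.linalg.lstsq(A[:,1:],q[:,0],rcond=None)[0].round(4))
E
python3 - <<'E'
from h import *
o=np.array([.5236,-.1953,.030]);R=toolR(-2.2,30);n=R[:,1];up=-R[:,2]
need(o+.006*n+.1135*up,-2.2,30);orange();grab('scene','scene4')
E
```

```text
t 18.8 pos [ 0.4557 -0.1928  0.1813] w 0.0111 gf 59.1 F [ 0.8  0.7 -3.7]
shift units [ 0.82  -0.025 -2.499] turn units [ 0.009 -0.031  0.008] q [-0.81  0.14  2.02  0.58  0.68 -1.17]
wrist 1437 cradle frame pct
 [[ 0.011  -0.0272  0.1671]
 [ 0.0122  0.0492  0.1776]
 [ 0.0235  0.0993  0.1799]]
 tool frame
 [[-0.0271 -0.0058 -0.0149]
 [ 0.0493 -0.0047 -0.0127]
 [ 0.0994  0.0067 -0.0022]]
top 1010 cradle frame pct
 [[ 0.0131 -0.0985  0.0525]
 [ 0.0231  0.0174  0.1718]
 [ 0.0249  0.0989  0.1812]]
 face x = a*y+b*z+c [ 0.0003 -0.0286  0.0256]
scene 1307 cradle frame pct
 [[ 0.0173 -0.0996  0.0502]
 [ 0.0228 -0.0168  0.1064]
 [ 0.0286  0.0988  0.1785]]
 face x = a*y+b*z+c [-0.0004  0.0058  0.0222]
```

View pics/scene4.png

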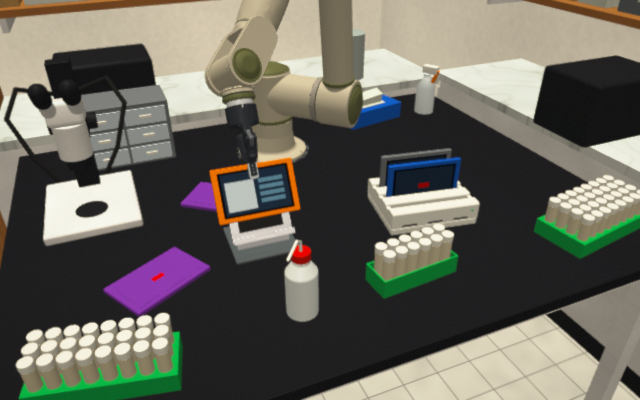

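Scene: orange held at the stand, leaning parallel with its screen out (255,190); blue upright in the dock (423,177).

Request:
{"api": "carry_out", "payload": {"rows": [-0.14,0.005,-0.08,0.009,-0.031,0.008,1,-0.14,0.005,-0.08,0,0,0,1,0.15,-0.006,-0.26,0,0,0,1,0.15,-0.006,-0.26,0,0,0,1,0.15,-0.006,-0.26,0,0,0,1,0.15,-0.006,-0.26,0,0,0,1,0.15,-0.006,-0.26,0,0,0,1,0.15,-0.006,-0.26,0,0,0,1,0.15,-0.006,-0.26,0,0,0,1,0,0,0,0,0,0,1,0,0,0,0,0,0,1]}}

```text
clock: 19.92
ee_pos: [0.4711, -0.1934, 0.1412]
tool_rot: [0.186, 0.696, 0.67, 0.18]
force: [0.4, -0.4, -4.2]
grip_width: 0.0114
gripper_force: 59.1
```

```bash
python3 - <<'E'
from h import *
o=np.array([.5236,-.1953,.030]);R=toolR(-2.2,30);n=R[:,1];up=-R[:,2]
need(o+.006*n+.1135*up,-2.2,30);orange();p=bot.state()['ee_pos'];print('n off',(p-o)@n,'up',(p-o)@up)
E
```

```text
t 19.9167 pos [ 0.4711 -0.1934  0.1412] w 0.0114 gf 59.1 F [ 0.4 -0.4 -4.2]
shift units [ 0.05   0.004 -0.497] turn units [-0.004 -0.003 -0.001] q [-0.78  0.24  2.03  0.67  0.58 -1.26]
wrist 1558 cradle frame pct
 [[ 0.0042 -0.0268  0.1251]
 [ 0.0054  0.0467  0.1353]
 [ 0.0168  0.0992  0.1376]]
 tool frame
 [[-0.0267 -0.0059 -0.015 ]
 [ 0.0468 -0.0047 -0.0127]
 [ 0.0994  0.0067 -0.0024]]
top 877 cradle frame pct
 [[ 0.0062 -0.0981  0.0099]
 [ 0.0164  0.0182  0.1295]
 [ 0.0183  0.0991  0.1386]]
 face x = a*y+b*z+c [ 0.0004 -0.0323  0.018 ]
scene 1223 cradle frame pct
 [[ 0.0097 -0.0996  0.0094]
 [ 0.0159 -0.0177  0.074 ]
 [ 0.0214  0.0997  0.1364]]
 face x = a*y+b*z+c [-0.0004  0.0038  0.0156]
n off 0.010393530167276017 up 0.12313723634320578
```

Request:
{"api": "carry_out", "payload": {"rows": [0.075,-0.003,-0.13,0,0,0,1,0.075,-0.003,-0.13,0,0,0,1,0.05,-0.002,-0.087,0,0,0,1,0,0,0,0,0,0,1]}}

```text
clock: 20.4
ee_pos: [0.4751, -0.1941, 0.1363]
tool_rot: [0.188, 0.695, 0.67, 0.179]
force: [-22.2, 3.0, 23.2]
grip_width: 0.0112
gripper_force: 64.3
```

Request:
{"api": "carry_out", "payload": {"rows": [0.02,-0.001,-0.04,0,0,0,1,0.02,-0.001,-0.04,0,0,0,1,0,0,0,0,0,0,1]}}

```text
clock: 20.65
ee_pos: [0.4756, -0.1941, 0.1365]
tool_rot: [0.189, 0.695, 0.67, 0.18]
force: [-48.2, 7.7, 55.0]
grip_width: 0.0112
gripper_force: 70.5
```

Request:
{"api": "carry_out", "payload": {"rows": [-0.045,0.002,0.08,0,0,0,1,-0.045,0.002,0.08,0,0,0,1,0,0,0,0,0,0,1,-0.07,0.003,-0.04,0,0,0,1,-0.07,0.003,-0.04,0,0,0,1,0,0,0,0,0,0,1]}}

```text
clock: 21.15
ee_pos: [0.471, -0.1934, 0.1341]
tool_rot: [0.186, 0.696, 0.67, 0.179]
force: [0.8, 0.5, -4.1]
grip_width: 0.0115
gripper_force: 59.2
```

```bash
python3 - <<'E'
from h import *
o=np.array([.5236,-.1953,.030]);R=toolR(-2.2,30);n=R[:,1];up=-R[:,2]
need(o+.006*n+.1150*up,-2.2,30);orange();s=bot.state();p=s['ee_pos'];print('n off',(p-o)@n,'up',(p-o)@up,'F',s['force']@n,s['force']@up)
E
```

```text
t 21.15 pos [ 0.471  -0.1934  0.1341] w 0.0115 gf 59.2 F [ 0.8  0.5 -4.1]
shift units [ 0.018  0.003 -0.074] turn units [-0.005 -0.005  0.001] q [-0.78  0.25  2.03  0.69  0.56 -1.28]
wrist 1542 cradle frame pct
 [[ 0.0007 -0.0273  0.0065]
 [ 0.0019  0.0495  0.1295]
 [ 0.0191  0.0997  0.1313]]
 tool frame
 [[-0.0272 -0.0058 -0.0148]
 [ 0.0496 -0.0046 -0.013 ]
 [ 0.0998  0.0127  0.11  ]]
top 852 cradle frame pct
 [[ 0.0026 -0.098   0.0034]
 [ 0.0125  0.0172  0.1237]
 [ 0.0149  0.0993  0.1331]]
 face x = a*y+b*z+c [ 0.0017 -0.022   0.0131]
scene 1103 cradle frame pct
 [[ 0.0053 -0.0994  0.0031]
 [ 0.0121 -0.0149  0.0787]
 [ 0.0181  0.0997  0.1301]]
 face x = a*y+b*z+c [0.0008 0.0071 0.0115]
n off 0.006821218487337903 up 0.11664594650802054 F -1.4884249190083048 -3.280542233358029
```

Request:
{"api": "carry_out", "payload": {"rows": [-0.035,0.001,-0.02,0,0,0,1,0,0,0,0,0,0,1]}}

```text
clock: 21.47
ee_pos: [0.4706, -0.1935, 0.1342]
tool_rot: [0.187, 0.696, 0.67, 0.18]
force: [0.6, 0.2, -6.0]
grip_width: 0.0112
gripper_force: 59.2
```

Request:
{"api": "carry_out", "payload": {"rows": [0.015,-0.001,-0.026,0,0,0,1,0.015,-0.001,-0.026,0,0,0,1,0,0,0,0,0,0,1]}}

```text
clock: 21.72
ee_pos: [0.471, -0.1935, 0.134]
tool_rot: [0.187, 0.696, 0.67, 0.18]
force: [-11.6, 1.9, 10.1]
grip_width: 0.0111
gripper_force: 62.1
```

Request:
{"api": "carry_out", "payload": {"rows": [-0.035,0.001,-0.02,0,0,0,1,-0.035,0.001,-0.02,0,0,0,1,0,0,0,0,0,0,1]}}

```text
clock: 21.97
ee_pos: [0.4703, -0.1935, 0.1335]
tool_rot: [0.187, 0.696, 0.67, 0.18]
force: [-3.7, 3.4, 7.2]
grip_width: 0.0113
gripper_force: 61.1
```

```bash
python3 - <<'E'
from h import *
o=np.array([.5236,-.1953,.030]);R=toolR(-2.2,30);n=R[:,1];up=-R[:,2]
need(o+.006*n+.1150*up,-2.2,30);s=bot.state();p=s['ee_pos'];print('n off',(p-o)@n,'up',(p-o)@up,'F',s['force']@n,s['force']@up,s['wrist_torque'])
E
```

```text
t 21.9667 pos [ 0.4703 -0.1935  0.1335] w 0.0113 gf 61.1 F [-3.7  3.4  7.2]
shift units [ 0.053  0.011 -0.046] turn units [ 0.006  0.023 -0.   ] q [-0.79  0.25  2.04  0.7   0.56 -1.29]
n off 0.005547440799582595 up 0.11633194096179016 F 0.2871283489618963 8.123678424151871 [ 0.43620094 -0.131393    0.29036296]
```

Request:
{"api": "carry_out", "payload": {"rows": [-0.035,0.001,-0.02,0,0,0,1,-0.02,0.001,-0.012,0,0,0,1,0,0,0,0,0,0,1]}}

```text
clock: 22.22
ee_pos: [0.47, -0.1935, 0.1334]
tool_rot: [0.188, 0.696, 0.669, 0.181]
force: [6.1, 5.5, 4.0]
grip_width: 0.0112
gripper_force: 60.2
```

```bash
python3 - <<'E'
from h import *
o=np.array([.5236,-.1953,.030]);R=toolR(-2.2,30);n=R[:,1];up=-R[:,2]
need(o+.006*n+.1150*up,-2.2,30);s=bot.state();p=s['ee_pos'];print('n off',(p-o)@n,'up',(p-o)@up,'F',s['force']@n,s['force']@up,s['wrist_torque']);orange()
E
```

```text
t 22.2167 pos [ 0.47   -0.1935  0.1334] w 0.0112 gf 60.2 F [6.1 5.5 4. ]
shift units [ 0.068  0.012 -0.039] turn units [0.007 0.038 0.001] q [-0.79  0.25  2.04  0.7   0.56 -1.3 ]
n off 0.005228502653249853 up 0.11634610943042115 F 7.097416668889684 0.5505845999874457 [ 0.69599852 -1.32295367  0.42607885]
wrist 1525 cradle frame pct
 [[-0.0006 -0.0273  0.1192]
 [ 0.0006  0.0484  0.1293]
 [ 0.0119  0.0996  0.1312]]
 tool frame
 [[-0.027  -0.0058 -0.0149]
 [ 0.0487 -0.0046 -0.013 ]
 [ 0.0998  0.0067 -0.0028]]
top 858 cradle frame pct
 [[ 0.0011 -0.0978  0.004 ]
 [ 0.0116  0.0174  0.1228]
 [ 0.0138  0.0991  0.133 ]]
 face x = a*y+b*z+c [-0.     -0.0279  0.0127]
scene 1097 cradle frame pct
 [[ 0.0046 -0.0994  0.003 ]
 [ 0.011  -0.0155  0.079 ]
 [ 0.0164  0.0994  0.1299]]
 face x = a*y+b*z+c [ 0.0018 -0.0047  0.0112]
```

Request:
{"api": "carry_out", "payload": {"rows": [0.01,0,-0.01,0,0,0,1,0,0,0,0,0,0,0.84,0,0,0,0,0,0,0.8,0,0,0,0,0,0,0.7,0,0,0,0,0,0,0.6,0,0,0,0,0,0,0.55,0,0,0,0,0,0,0.55,-0.15,0.006,0.26,0,0,0,0.55,-0.25,0.01,0.433,0,0,0,0.55,-0.35,0.013,0.606,0,0,0,0.55,-0.35,0.013,0.606,0,0,0,0.55,-0.35,0.013,0.606,0,0,0,0.55,-0.35,0.013,0.606,0,0,0,0.55,-0.35,0.013,0.606,0,0,0,0.55,-0.2,0,0.8,0,0,0,0.55,0,0,0.8,0,0,0,0.55,0,0,0.4,0,0,0,0.55,0,0,0,0,0,0,0.55,0,0,0,0,0,0,0.55]}}

```text
clock: 23.95
ee_pos: [0.4217, -0.1917, 0.2458]
tool_rot: [0.187, 0.696, 0.67, 0.179]
force: [0.0, -0.0, -1.2]
grip_width: 0.0383
gripper_force: 0.0
```

```bash
python3 - <<'E'
from h import *
s=bot.state();print(s['clock'],s['ee_pos'],s['grip_width'],s['force'],np.abs(s['joint_velocities']).max());orange();grab('scene','scene5')
E
```

```text
23.95 [ 0.42171908 -0.19172983  0.24576612] 0.038276787966540014 [ 0.00242502 -0.03066454 -1.17580994] 0.017893524520432667
wrist 212 cradle frame pct
 [[-0.0006 -0.0902  0.1133]
 [ 0.0113 -0.005   0.12  ]
 [ 0.0117  0.0972  0.1306]]
 tool frame
 [[-0.0898 -0.0202  0.1073]
 [-0.0047 -0.0083  0.1179]
 [ 0.0975 -0.0079  0.1245]]
top 950 cradle frame pct
 [[ 0.0011 -0.0978  0.004 ]
 [ 0.0114  0.0036  0.1244]
 [ 0.0132  0.0991  0.1322]]
 face x = a*y+b*z+c [ 0.0001 -0.0396  0.0134]
scene 1137 cradle frame pct
 [[ 0.0041 -0.0994  0.0027]
 [ 0.011  -0.0102  0.0837]
 [ 0.0173  0.0994  0.1298]]
 face x = a*y+b*z+c [ 0.0019 -0.0023  0.0112]
```

View pics/scene5.png

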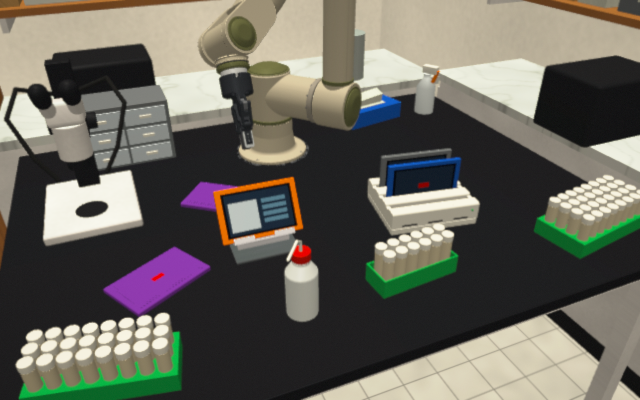

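The scene shows orange resting on the stand at (258,212), screen out, with its edges parallel. Blue is in the dock at (423,177), the bystanders have not moved, and the gripper is clear. Handing in.

```bash
python3 -c "
from plant import bot
print(bot.close_job())"
```

```text
the job is handed in; nothing more can be done
None
```

I handed the job in at about 24 s: the blue tablet stands fully home in the middle bay of the dock, and the orange one leans on the stand, screen out and centred. The last camera check showed both at rest and the bystanders where they were; no verdict came back.

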